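Back off the bench winch to its buffer

TASK

Run the small hand winch on the packing bench back to its home buffer: first lift its pawl out of the ratchet and throw it right over so that it lies back clear, then gently wind the crank backward until the crank arm presses onto the spring buffer with about 10 N (at least 6, never over 20) and stays bearing on it. Then bring the pawl back over so that it sits in the ratchet teeth again, let go of everything, and leave the other things on the bench where they are.

Things in the scene. Friction and masses are not known exactly. Their poses are not given: they have to be found in the camera images.
- winch: Galvanised hand winch bolted to the bench, base plate 150 x 240 x 8 mm, 203 mm high. Origin: centre of the base plate's underside, on the bench; z up. Axle along its x at y = 0, 120 mm up. Crank on the -x side (towards the robot), ratchet wheel and pawl on the +x side. Side plates at x = 27 to 32 and -32 to -27 mm, 153 mm high; a lug on the +x plate at y = 48 to 84 mm reaches 203 mm.
- crank: Drum, ratchet and crank arm. Origin on the axle; x as the winch's, y along the arm. Forward (positive about x) takes the handle from the winch's +y side over the top to its -y side; backward is the reverse, blocked while the pawl is in the teeth. Starts 1.4 to 2.6 rad forward of level (level: handle to +y). Stiff (5 N at the handle near the top, 2 to 3 N going down at +y), stays put.
- crank_grip (a point): Middle of the crank's handle: a level black sleeve along the winch's x, 18 mm across and 68 mm long, with a 26 mm knob at its free end; 80 mm from the axle, at x = -98 mm of the winch. The sleeve spins freely on its spindle, so a grip from above can keep its orientation while the handle goes round.
- ratchet (a point): Middle of the ratchet wheel, on the axle at x = 41 mm of the winch: dark steel, 12 saw teeth, 54 mm radius at the tips and 46 mm at the roots, 10 mm thick; turns with the crank.
- pawl: Steel pawl, about 0.15 kg, 12 mm thick, 62 mm from pivot to nose. Origin on its pivot, at x = 41, y = 58, z = 187 mm of the winch; swings about the winch's x. In the teeth it points to -y. Short of upright it falls into the teeth; past upright, towards +y, it falls back and stays lying there, 2.45 rad from the teeth. Lifting may take some newtons as its nose rubs on the tooth.
- pawl_peg (a point): Middle of the pawl's peg: a level round steel pin along the winch's x, 12 mm across, with an 18 mm end knob, 52 mm from the pivot at x = 68 mm of the winch; x = 47 to 87 mm is free to grip. Pawl in the teeth: about y = 6, z = 185 to 194 mm of the winch (depending on the tooth); lying back: about y = 99, z = 219 mm. It rolls between the fingers as the pawl swings.
- buffer: Spring buffer on the winch's base under the crank's path: grey block 24 x 26 x 45 mm, above it a steel screw and a black rubber cap 20 mm across, pointing up. Origin at its foot, x = -45, y = 50, z = 8 mm of the winch. The screw is clamped at a different, unmeasured height each time: the arm (16 mm high, x = -50 to -40 mm) may meet the cap 0.35 rad above to 0.4 rad below level, to be felt for.
- buffer_axis (a point): Point on the buffer's upright axis, 95 mm above the bench; it does not follow the screw or cap. The cap's spring gives 8 N per mm, 4 mm of travel. The arm meets it 40 to 60 mm from the axle, so 10 N on the cap is 5 to 7 N more at the handle than the turning drag, 20 N is 10 to 15 N more; the drag then holds the crank there.
- bin: Blue open plastic bin, 160 x 100 x 75 mm, loose; leave alone. Origin under its middle.
- spanner: Steel spanner lying on the bench, loose; leave alone.
- reel: Empty cardboard core, 100 mm across, 48 mm high, loose; leave alone. Origin under its middle.

How it is judged:
On the way, in this order (a step that is already met when the one before it is completed fails the run):
1. the pawl is thrown over and lies back clear of the ratchet (its peg past the pivot) (y of pawl_peg in the frame of winch above 0.085 m), for 0.2 s.
2. with the pawl still clear, the crank arm is pressed on the buffer with at least 5 N (y of pawl_peg in the frame of winch above 0.075 m and contact force between crank and buffer above 5 N), for 0.3 s.
At the end, for the whole second after the job is handed in: The pawl is down in the ratchet teeth (its peg no higher than 196 mm above the winch's underside, on the near side of the pivot), the crank arm still bears on the buffer with more than 1.5 N, and both are at rest (y of pawl_peg in the frame of winch below 0.03 m and z of pawl_peg in the frame of winch below 0.1965 m and contact force between crank and buffer above 1.5 N and angular speed of crank below 0.05 rad/s and angular speed of pawl below 0.1 rad/s); the robot touches nothing.
It fails at once if the crank arm is forced onto the buffer with more than 22 N (contact force between crank and buffer above 22 N).
It fails at once if the ratchet is forced against the pawl with more than 25 N (contact force between crank and pawl above 25 N).
It fails at once if the bin, the spanner or the cardboard core is shifted by more than 20 mm (distance of any of bin, spanner, reel from where it was at the start of the episode above 0.02 m).
It also fails if it takes over 72 s, if anything falls off the work surface, if the arm or the gripper's body presses on something with over 40 N, if the wrist force passes 120 N, or if a joint passes its speed limit or range.

ROBOT

A 6-joint arm with a two-finger parallel gripper is mounted at the origin on the work surface. World frame = base frame: x ahead of the robot, y to its left, z up, the work surface at z = 0. Lengths are in m, angles in rad, forces in N, time in s.
With the tool pointing down it reaches from about 0.35 to 0.85 m from the base axis. Payload 8.1 kg.
Tool frame: the origin (TCP) lies midway between the tips of the shut fingers; the grasp point (between the pads) lies grip_point_offset behind it (grip_point_offset is the distance from the TCP to the grasp point, in m); z points along the fingers, y is the direction in which the jaws open and shut (so a half turn about z gives the same grasp; the last joint's range is limited). The gripper opens to 85 mm and grips with 20 to 120 N. Pads are 22 mm wide; open, the fingers measure 114 mm over their backs; the gripper's body (76 mm by 85 mm) begins 54 mm behind the grasp point. The pads swing forward as they close: fully open they stand 13 mm farther back than shut.
Start: joints at [1.182, 0.13, 1.488, -0, 1.523, -0.085], TCP at [0.179, 0.573, 0.231] pointing down, gripper open.
Joint ranges: [-2.96, 2.96], [-0.89, 2.26], [0.02, 2.5], [-1.34, 4.48], [0, 2.73], [-2.66, 2.66]. Speed limits (rad/s): [2.39, 2.39, 2.79, 3.14, 3.14, 3.14].

INTERFACE

Orientations are given as a unit quaternion [w, x, y, z].
In Python, from station import get_obs, read_camera, close_job, grip_point_offset gives the robot as it stands.
- The arm moves only by the tool servo_tool, never from a script. Its argument "deltas" is a list of rows, each a list of 3 entries, a list of its own where there are three numbers: the opening, from -1 (shut) to 1 (fully open), then the shift along the tool's x, y, z in mm, then the turn about the tool's z in degrees. A call has 1 to 5 rows; each row is the pose to reach, as a shift and turn from the pose commanded when the call began, along the tool's axes at that moment; what a row does not reach only later rows make up. A row lasts 1/8 s, in which the tool goes at most 62.5 mm and 10.7 degrees, less where a joint would pass 70% of its speed; a pose out of reach is approached as far as the arm can. A call with a gripper value outside its range is refused whole. The fingers move at their own pace and stop on an object; "grip_force" is the grip in N (left out, the last holds). Time passes only in rows, so rows that repeat a pose let the fingers close. It gives the time, the measured TCP pose, the force and the opening at its end, in the units of the state.
- get_obs(): the state, without advancing time (a new reading comes with each control period).
- read_camera(name): name is "scene" or "top" or "wrist"; returns a dict with "pixels" (384x512x3 uint8, red, green, blue), "mtx" (3x3 intrinsics, pixels), "rvec" (rotation vector, rad) and "tvec" (3), from world to camera coordinates, as OpenCV has them; the wrist camera has in their place "tool_from_camera" (4x4, takes a point from camera to tool coordinates, whose origin is the TCP and whose axes are the flange's). Camera axes: x right, y down, z forward; pixel columns grow to the right and rows downward; lengths in m; the calibration is good to about 2 mm. A picture is of the moment at which its call begins: read the wrist's pose just before it. There is no depth.
- close_job(): hands the job in, once; it reports no verdict.
The state is a dict: "time_s": time; "joint_pos": joint angles; "qd": joint speeds; "tau": joint torques, N m; "ee_pos": TCP position; "eef_rot": TCP orientation; "ft_force": force on the tool from outside, world axes, zero at the start; "wrist_torque": the same for the moment, N m; "grip_width": finger opening in m.
Only numpy, scipy, OpenCV 4.12 (cv2) and the standard library are available. Lean on these libraries where they do the work, as an engineer would, in place of code of your own. Each camera call takes 0.05 s, during which the arm holds its last target. There are 200 camera calls.

## Working session

There is one attempt and no reset: what is moved stays moved. The work goes in short steps, Python scripts to look and compute and a tool call to move; the robot and the scene stay as the last step left them, time stands still between calls to the robot, and variables do not carry over. Pictures are saved under pics/ and viewed, about 8 in all and at most 12, crops included, and the job is handed in when it is done.

Besides the shell and the picture viewer there is one more tool, called after ">>>" as name(argument=value, ...), one argument or row to a line, values as JSON. servo_tool: Moves the arm, as the interface text tells. Its arguments: {"type":"object","properties":{"deltas":{"type":"array"},"grip_force":{"type":"number"}},"required":["deltas"]}

```bash
mkdir -p pics; cat > h.py <<'E'
import numpy as np, cv2
from scipy.spatial.transform import Rotation as R
from station import get_obs, read_camera, close_job, grip_point_offset
def snap(n,f):
    o=get_obs(); c=read_camera(n); cv2.imwrite('pics/'+f,cv2.cvtColor(c['pixels'],cv2.COLOR_RGB2BGR)); return o,c
def ext(c,o=None):
    if 'rvec' in c: return cv2.Rodrigues(np.array(c['rvec'],float))[0],np.array(c['tvec'],float).ravel()
    q=o['eef_rot']; T=np.eye(4); T[:3,:3]=R.from_quat([q[1],q[2],q[3],q[0]]).as_matrix(); T[:3,3]=o['ee_pos']
    W=np.linalg.inv(T@np.array(c['tool_from_camera'])); return W[:3,:3],W[:3,3]
def proj(c,p,o=None):
    r,t=ext(c,o); x=(np.atleast_2d(p)@r.T+t)@np.array(c['mtx']).T; return x[:,:2]/x[:,2:]
def ray(c,uv,z,o=None):
    r,t=ext(c,o); d=r.T@np.linalg.solve(np.array(c['mtx']),[uv[0],uv[1],1]); C=-r.T@t; return C+d*(z-C[2])/d[2]
E
python3 - <<'E'
from h import *
import pickle
o,c=snap('scene','s0.png'); o2,t=snap('top','t0.png'); pickle.dump((c,t),open('c.pkl','wb'))
print({k:np.round(v,3) for k,v in o.items()}, grip_point_offset)
for x in(c,t):
    r,tt=ext(x); print((-r.T@tt).round(3))
E
```

```text
{'time_s': np.float64(0.0), 'joint_pos': array([ 1.182,  0.131,  1.489,  0.   ,  1.523, -0.085]), 'qd': array([ 0.001, -0.001,  0.001,  0.002, -0.   , -0.   ]), 'tau': array([ 1.0000e-03, -5.6939e+01, -5.0055e+01, -0.0000e+00,  1.4000e-02,
       -0.0000e+00]), 'ee_pos': array([0.179, 0.572, 0.23 ]), 'eef_rot': array([-0.   ,  0.151,  0.988, -0.001]), 'ft_force': array([ 0.43 ,  0.72 , -1.295]), 'wrist_torque': array([0.022, 0.033, 0.056]), 'grip_width': np.float64(0.085)} 0.0187
[1.159 0.366 0.635]
[0.393 0.005 1.317]
```

View pics/s0.png

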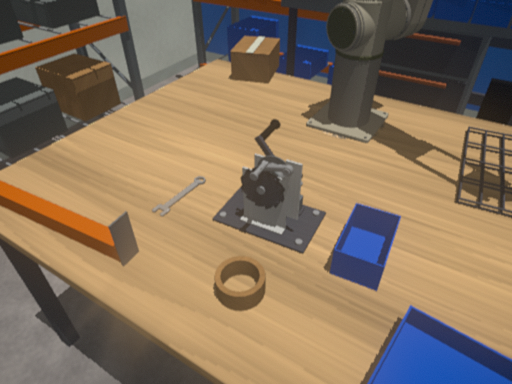

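View pics/t0.png

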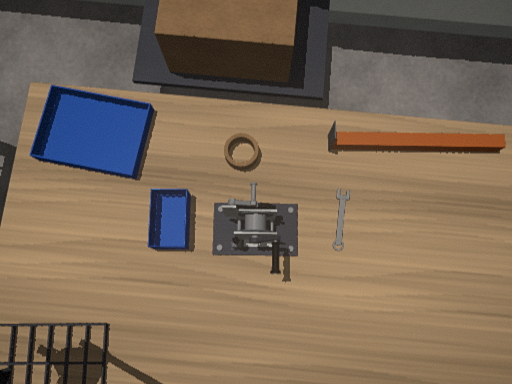

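The scene view shows the winch around (268,210), and the top view shows its plate spanning (213..298, 203..255), with the handle at (276,258) and the peg near (253,190). I'll zoom in for the corners.

```bash
python3 - <<'E'
from h import *
a=cv2.imread('pics/t0.png')[175:290,200:315]; b=cv2.imread('pics/s0.png')[110:260,205:335]
a=cv2.resize(a,(400,400),interpolation=cv2.INTER_CUBIC); b=cv2.resize(b,(400,462),interpolation=cv2.INTER_CUBIC)
a=cv2.copyMakeBorder(a,0,62,0,0,cv2.BORDER_CONSTANT)
cv2.imwrite('pics/z0.png',np.clip(np.hstack([a,b])*1.3,0,255))
E
```

```text
[ WARN:0@0.597] global loadsave.cpp:1063 imwrite_ Unsupported depth image for selected encoder is fallbacked to CV_8U.
```

View pics/z0.png

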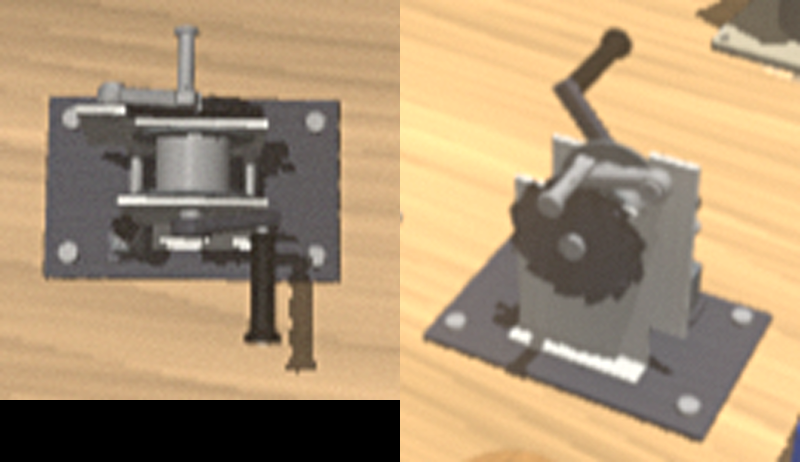

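The crop shows the plate corners, the handle from (262,235) to its end at (262,340), and the peg's end knob at (186,30). I'll fit the winch pose next.

```bash
python3 - <<'E'
from h import *
import pickle
from scipy.optimize import least_squares
c,t=pickle.load(open('c.pkl','rb'))
T=lambda p:np.array([200,175])+(np.array(p)+.5)/3.478-.5
S=lambda p:np.array([205,110])+(np.array(p)+.5-[400,0])/[3.077,3.08]-.5
P=np.array([[.075,.12,.008],[.075,-.12,.008],[-.075,-.12,.008],[-.075,.12,.008]])
tu=T([[50,97],[340,100],[341,281],[43,278]]); su=S([[703,440],[425,337],[771,318]]); SP=P[[0,1,3]]
def W(v,p): 
    p=np.atleast_2d(p); a=v[2]; return p@np.array([[np.cos(a),np.sin(a),0],[-np.sin(a),np.cos(a),0],[0,0,1]])+[v[0],v[1],0]
f=lambda v:np.r_[(proj(t,W(v,P))-tu).ravel(),(proj(c,W(v,SP))-su).ravel()]
for g in (f,lambda v:f(v)[:8],lambda v:f(v)[8:]):
    r=least_squares(g,[.5,.0,0]); print(r.x.round(4),r.fun.round(1))
v=least_squares(f,[.5,0,0]).x
# crank angle: knob & root of handle in both views
def hp(th,x): return [x,.08*np.cos(th),.12+.08*np.sin(th)]
hx=[-.064,-.132-.013]
uv=[T([[262,235],[262,340]]),S([[570,88],[618,43]])]
g=lambda th:np.r_[(proj(t,W(v,[hp(th[0],x) for x in hx]))-uv[0]).ravel(),(proj(c,W(v,[hp(th[0],-.055),hp(th[0],-.138)]))-uv[1]).ravel()]
r=least_squares(g,[2.]);print('theta',r.x,r.fun.round(1))
th=r.x[0]
print('grip',W(v,hp(th,-.098)).round(4))
for z in(.185,.194): print('peg',W(v,[.068,.006,z]).round(4),proj(t,W(v,[[.047,.006,z],[.087,.006,z]])).round(1), proj(c,W(v,[[.047,.006,z],[.09,.006,z]])).round(1))
print('peg seen top',T([[186,30],[186,95]]).round(1),'scene',S([[590,165],[549,203]]).round(1))
np.save('v.npy',v)
E
```

```text
[0.5649 0.022  0.0822] [-1.  -0.8 -1.  -0.6 -1.  -0.2 -0.7 -0.5 -0.5 -1.1 -1.9 -1.4  0.4 -1.9]
[0.5636 0.0193 0.0836] [-0.1 -0.3 -0.1 -0.1 -0.   0.3  0.3  0.1]
[0.5677 0.0255 0.0802] [ 0.2  0.4 -1.5 -0.3  1.2 -0.7]
theta [2.28003456] [ 0.3  2.9  0.2  6.3  0.1 -0.4 -0.2 -1.5]
grip [[ 0.4715 -0.0379  0.1807]]
peg [[0.6321 0.0336 0.185 ]] [[252.2 200. ]
 [252.5 184.4]] [[262.5 165.5]
 [252.8 176.7]]
peg [[0.6321 0.0336 0.194 ]] [[252.2 199.3]
 [252.5 183.6]] [[262.5 161.9]
 [252.7 173. ]]
peg seen top [[253.1 183.3]
 [253.1 202. ]] scene [[266.4 163.2]
 [253.1 175.6]]
```

>>> servo_tool(
  deltas=[
    [1,[-40,-25,-10],0],
    [1,[-80,-50,-20],0],
    [1,[-120,-76,-30],0],
    [1,[-160,-102,-40],0],
    [1,[-200,-127,-40],0],
  ],
)

```text
time_s: 0.72
ee_pos: [0.3333, 0.3904, 0.272]
eef_rot: [0.0, 0.151, 0.988, 0.0]
ft_force: [0.5, -0.3, -0.6]
grip_width: 0.0856
```

>>> servo_tool(
  deltas=[
    [1,[-40,-25,0],0],
    [1,[-80,-50,0],0],
    [1,[-120,-76,0],0],
    [1,[-160,-102,0],0],
    [1,[-200,-127,0],0],
  ],
)

```text
time_s: 1.35
ee_pos: [0.4858, 0.2091, 0.2709]
eef_rot: [-0.0, 0.151, 0.988, -0.0]
ft_force: [0.3, 0.7, -0.6]
grip_width: 0.0855
```

>>> servo_tool(
  deltas=[
    [1,[-40,-25,0],-5],
    [1,[-80,-50,0],-10],
    [1,[-120,-76,0],-15],
    [1,[-160,-102,0],-20],
    [1,[-193,-124,0],-22],
  ],
)

```text
time_s: 1.98
ee_pos: [0.6329, 0.0328, 0.2705]
eef_rot: [-0.001, -0.041, 0.999, 0.0]
ft_force: [-0.5, 1.0, -0.6]
grip_width: 0.0854
```

>>> servo_tool(
  deltas=[
    [0.2,[0,0,0],0],
    [0.2,[0,0,0],0],
  ],
)

```text
time_s: 2.22
ee_pos: [0.6318, 0.0348, 0.2706]
eef_rot: [-0.001, -0.04, 0.999, 0.0]
ft_force: [0.3, 0.9, 0.5]
grip_width: 0.052
```

```bash
python3 - <<'E'
from h import *
import pickle
o,c=snap('wrist','w0.png'); print({k:np.round(o[k],4) for k in('time_s','ee_pos','eef_rot','joint_pos','grip_width','ft_force')})
pickle.dump((o,c),open('w.pkl','wb'))
v=np.load('v.npy'); a=v[2]
Wm=lambda p:np.atleast_2d(p)@np.array([[np.cos(a),np.sin(a),0],[-np.sin(a),np.cos(a),0],[0,0,1]])+[v[0],v[1],0]
print(proj(c,Wm([[.068,.006,.189],[.047,.006,.189],[.09,.006,.189],[.027,.048,.203],[.027,.084,.203]]),o).round(1))
E
```

```text
{'time_s': np.float64(2.225), 'ee_pos': array([0.6318, 0.0348, 0.2706]), 'eef_rot': array([-7.000e-04, -3.980e-02,  9.992e-01,  2.000e-04]), 'joint_pos': array([-2.6200e-02,  2.0750e-01,  1.3312e+00,  4.0000e-04,  1.6042e+00,
       -1.6765e+00]), 'grip_width': np.float64(0.052), 'ft_force': array([0.3235, 0.8609, 0.5105])}
[[249.5 198.1]
 [249.4 172.1]
 [249.7 224.1]
 [308.7 148.4]
 [359.7 148.2]]
```

View pics/w0.png

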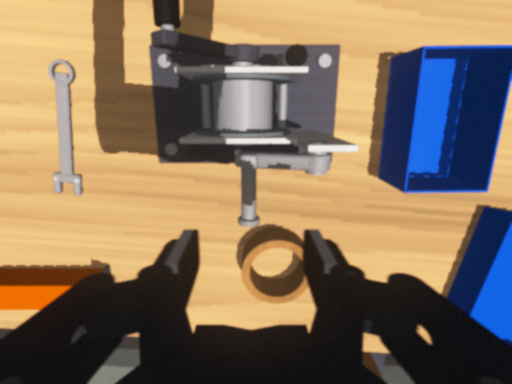

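The wrist view shows the peg at (249,163–224), matching the predicted (249,172–224). Going down to grip it.

>>> servo_tool(
  deltas=[
    [0.2,[0,-1,40],0],
    [0.2,[0,-1,75],0],
    [0.2,[0,-1,100],0],
    [0.2,[0,-1,100],0],
  ],
  grip_force=30,
)

```text
time_s: 2.78
ee_pos: [0.63, 0.0347, 0.1687]
eef_rot: [-0.002, -0.041, 0.999, 0.0]
ft_force: [-1.0, -0.3, 0.5]
grip_width: 0.0514
```

>>> servo_tool(
  deltas=[
    [-1,[0,0,0],0],
    [-1,[0,0,0],0],
    [-1,[0,0,0],0],
    [-1,[0,0,0],0],
    [-1,[0,0,0],0],
  ],
  grip_force=30,
)

```text
time_s: 3.4
ee_pos: [0.6334, 0.033, 0.1733]
eef_rot: [0.002, -0.04, 0.999, -0.0]
ft_force: [-0.4, -2.1, 6.1]
grip_width: 0.0106
```

>>> servo_tool(
  deltas=[
    [-1,[0,1.8,-11.5],0],
    [-1,[0,7,-24],0],
    [-1,[0,15.2,-34.8],0],
    [-1,[0,26,-43],0],
    [-1,[0,38.5,-48.2],0],
  ],
)

```text
time_s: 4.03
ee_pos: [0.6315, 0.0671, 0.2256]
eef_rot: [0.004, -0.038, 0.999, -0.003]
ft_force: [-6.2, -13.1, 18.1]
grip_width: 0.0107
```

>>> servo_tool(
  deltas=[
    [-1,[0,13.5,-1.8],0],
    [-1,[0,27,1],0],
    [-1,[0,39.5,5.2],0],
    [-1,[0,48,11],0],
    [-1,[0,53,16.5],0],
  ],
)

```text
time_s: 4.65
ee_pos: [0.6265, 0.124, 0.2051]
eef_rot: [0.002, -0.04, 0.999, -0.001]
ft_force: [-5.1, -18.5, 34.8]
grip_width: 0.0106
```

>>> servo_tool(
  deltas=[
    [-1,[0,0,-3],0],
    [0.2,[0,0,-3],0],
    [0.2,[0,0,-3],0],
    [0.2,[0,0,-3],0],
  ],
)

```text
time_s: 5.15
ee_pos: [0.6245, 0.1249, 0.2053]
eef_rot: [-0.001, -0.04, 0.999, 0.0]
ft_force: [-0.7, 0.1, -0.1]
grip_width: 0.051
```

>>> servo_tool(
  deltas=[
    [0.2,[0,0,-30],0],
    [0.2,[0,0,-70],0],
    [0.2,[0,0,-90],0],
    [0.2,[0,0,-90],0],
  ],
)

```text
time_s: 5.65
ee_pos: [0.6258, 0.1249, 0.2977]
eef_rot: [0.002, -0.04, 0.999, 0.0]
ft_force: [0.5, 0.3, -0.1]
grip_width: 0.0514
```

```bash
python3 - <<'E'
from h import *
import pickle
o,c=snap('wrist','w1.png'); o2,s=snap('scene','s1.png');o2,t=snap('top','t1.png')
print({k:np.round(o[k],4) for k in('time_s','ee_pos','eef_rot','grip_width','ft_force')})
v=np.load('v.npy'); a=v[2]
Wm=lambda p:np.atleast_2d(p)@np.array([[np.cos(a),np.sin(a),0],[-np.sin(a),np.cos(a),0],[0,0,1]])+[v[0],v[1],0]
p=Wm([[.068,.099,.219]]+[[-.098,.08*np.cos(q),.12+.08*np.sin(q)] for q in(1.8,2.0,2.28,2.5)])
print(p.round(3),proj(c,p,o).round(1),proj(t,p).round(1))
a=cv2.imread('pics/w1.png');b=cv2.resize(cv2.imread('pics/s1.png')[100:260,205:335],(390,480),interpolation=cv2.INTER_CUBIC)
cv2.imwrite('pics/m1.png',np.hstack([cv2.resize(a,(400,480)),b]))
E
```

```text
{'time_s': np.float64(5.65), 'ee_pos': array([0.6258, 0.1249, 0.2977]), 'eef_rot': array([ 1.600e-03, -4.010e-02,  9.992e-01,  2.000e-04]), 'grip_width': np.float64(0.0514), 'ft_force': array([ 0.4885,  0.289 , -0.0536])}
[[ 0.624  0.126  0.219]
 [ 0.469 -0.004  0.198]
 [ 0.47  -0.019  0.193]
 [ 0.471 -0.038  0.181]
 [ 0.472 -0.05   0.168]] [[253.1 197. ]
 [ 83.7 -40.5]
 [ 66.4 -37. ]
 [ 50.9 -29.5]
 [ 46.3 -22.3]] [[214.  188.4]
 [261.4 258.5]
 [267.6 258.7]
 [275.2 259.1]
 [279.9 259.5]]
```

View pics/m1.png

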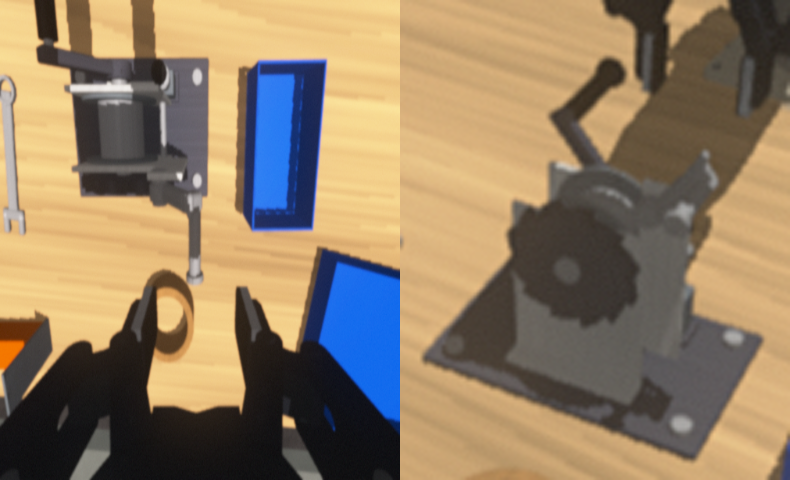

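The pawl lies back, with its peg at about (195,240) in the left half. Moving over the handle.

>>> servo_tool(
  deltas=[
    [0.2,[34,-30,0],0],
    [0.2,[68,-60,0],0],
    [0.2,[102,-90,0],0],
    [0.2,[136,-120,0],0],
    [0.2,[170,-150,15],0],
  ],
)

```text
time_s: 6.42
ee_pos: [0.4664, -0.0393, 0.28]
eef_rot: [-0.0, -0.04, 0.999, -0.0]
ft_force: [0.4, -0.6, 0.4]
grip_width: 0.0511
```

>>> servo_tool(
  deltas=[
    [0.2,[0,0,15],0],
    [0.2,[0,0,15],0],
  ],
)

```text
time_s: 6.68
ee_pos: [0.4664, -0.0381, 0.2634]
eef_rot: [-0.002, -0.04, 0.999, 0.001]
ft_force: [0.2, -0.1, 0.0]
grip_width: 0.0514
```

```bash
python3 - <<'E'
from h import *
o,c=snap('wrist','w2.png')
print({k:np.round(o[k],4) for k in('time_s','ee_pos','eef_rot','grip_width','ft_force')})
v=np.load('v.npy'); a=v[2]
Wm=lambda p:np.atleast_2d(p)@np.array([[np.cos(a),np.sin(a),0],[-np.sin(a),np.cos(a),0],[0,0,1]])+[v[0],v[1],0]
for x in(-.064,-.102,-.132): print(x,proj(c,Wm([[x,.08*np.cos(q),.12+.08*np.sin(q)] for q in(2.2,2.28,2.36)]),o).round(1).tolist())
E
```

```text
{'time_s': np.float64(6.675), 'ee_pos': array([ 0.4664, -0.0381,  0.2634]), 'eef_rot': array([-1.900e-03, -3.970e-02,  9.992e-01,  7.000e-04]), 'grip_width': np.float64(0.0514), 'ft_force': array([ 0.1772, -0.0999,  0.0449])}
-0.064 [[257.0, 244.9], [250.8, 242.8], [245.3, 240.5]]
-0.102 [[257.1, 200.4], [250.7, 198.9], [244.9, 197.3]]
-0.132 [[257.2, 162.4], [250.6, 161.5], [244.6, 160.5]]
```

View pics/w2.png

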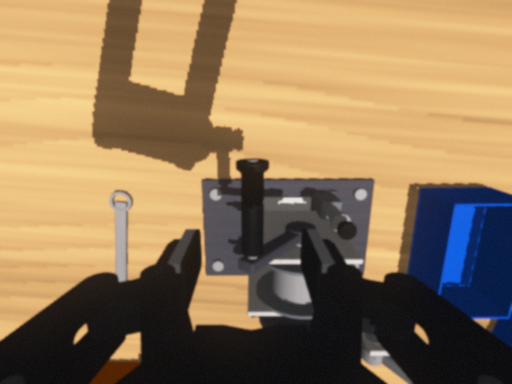

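The handle sits at u≈252, from v=160 (knob) to 258 (arm), and the buffer cap is at (345,229). The prediction agrees, so I'll descend and grip.

>>> servo_tool(
  deltas=[
    [0.2,[0,1,40],0],
    [0.2,[0,1,75],0],
    [0.2,[0,1,101],0],
    [0.2,[0,1,101],0],
  ],
)

```text
time_s: 7.22
ee_pos: [0.4664, -0.0364, 0.1629]
eef_rot: [-0.002, -0.041, 0.999, 0.001]
ft_force: [-0.1, 0.9, 0.9]
grip_width: 0.0513
```

>>> servo_tool(
  deltas=[
    [-1,[0,0,0],0],
    [-1,[0,0,0],0],
    [-1,[0,0,0],0],
    [-1,[0,0,0],0],
    [-1,[0,0,0],0],
  ],
  grip_force=40,
)

```text
time_s: 7.85
ee_pos: [0.4687, -0.0377, 0.1663]
eef_rot: [0.002, -0.04, 0.999, -0.0]
ft_force: [3.1, 1.0, 6.1]
grip_width: 0.0161
```

```bash
python3 - <<'E'
from h import *
for i in range(1):
    o=get_obs(); print({k:np.round(o[k],4) for k in('time_s','ee_pos','grip_width','ft_force')})
v=np.load('v.npy'); a=v[2]
# targets along circle
q0=2.28
for q in np.arange(2.28,-.5,-.12): print(q.round(2),(80*(np.cos(q)-np.cos(q0))).round(1),(-80*(np.sin(q)-np.sin(q0))).round(1))
d=o['ee_pos'][:2]-v[:2]; print('winch xy',d@[np.cos(a),np.sin(a)],d@[-np.sin(a),np.cos(a)])
E
```

```text
{'time_s': np.float64(7.85), 'ee_pos': array([ 0.4687, -0.0377,  0.1663]), 'grip_width': np.float64(0.0161), 'ft_force': array([3.1136, 0.9872, 6.1021])}
2.28 0.0 -0.0
2.16 7.6 -5.8
2.04 15.9 -10.6
1.92 24.7 -14.5
1.8 33.9 -17.2
1.68 43.4 -18.8
1.56 53.0 -19.3
1.44 62.5 -18.6
1.32 72.0 -16.8
1.2 81.1 -13.9
1.08 89.8 -9.8
0.96 98.0 -4.8
0.84 105.5 1.1
0.72 112.2 8.0
0.6 118.1 15.5
0.48 123.1 23.8
0.36 127.0 32.5
0.24 129.8 41.7
0.12 131.5 51.1
-0.0 132.1 60.7
-0.12 131.5 70.3
-0.24 129.8 79.7
-0.36 127.0 88.9
-0.48 123.1 97.7
winch xy -0.10077801955446557 -0.051621186441007355
```

>>> servo_tool(
  deltas=[
    [-1,[0,7.6,-5.8],0],
    [-1,[0,15.9,-10.6],0],
    [-1,[0,24.7,-14.5],0],
    [-1,[0,33.9,-17.2],0],
    [-1,[0,43.4,-18.8],0],
  ],
)

```text
time_s: 8.48
ee_pos: [0.4652, 0.0047, 0.1845]
eef_rot: [0.002, -0.04, 0.999, -0.001]
ft_force: [8.6, -4.7, -2.2]
grip_width: 0.0158
```

>>> servo_tool(
  deltas=[
    [-1,[0,9.6,-0.5],0],
    [-1,[0,19.1,0.2],0],
    [-1,[0,28.6,2],0],
    [-1,[0,37.7,4.9],0],
    [-1,[0,46.4,9],0],
  ],
)

```text
time_s: 9.1
ee_pos: [0.4615, 0.0511, 0.1755]
eef_rot: [0.002, -0.04, 0.999, -0.001]
ft_force: [7.2, -5.8, -0.5]
grip_width: 0.0158
```

>>> servo_tool(
  deltas=[
    [-1,[0,8.2,5],0],
    [-1,[0,15.7,10.9],0],
    [-1,[0,22.4,17.8],0],
    [-1,[0,28.3,25.3],0],
  ],
)

```text
time_s: 9.6
ee_pos: [0.4593, 0.0793, 0.1501]
eef_rot: [0.001, -0.04, 0.999, -0.001]
ft_force: [5.5, -5.4, 0.3]
grip_width: 0.0161
```

>>> servo_tool(
  deltas=[
    [-1,[0,0,0],0],
    [-1,[0,0,0],0],
  ],
)

```text
time_s: 9.85
ee_pos: [0.4591, 0.0798, 0.1493]
eef_rot: [0.001, -0.04, 0.999, -0.0]
ft_force: [8.6, -0.4, -6.1]
grip_width: 0.0159
```

```bash
python3 - <<'E'
from h import *
o,c=snap('wrist','w3.png')
v=np.load('v.npy'); a=v[2]
Wm=lambda p:np.atleast_2d(p)@np.array([[np.cos(a),np.sin(a),0],[-np.sin(a),np.cos(a),0],[0,0,1]])+[v[0],v[1],0]
import pickle
zs=np.arange(.07,.131,.01)
P=Wm([[-.045,.05,z] for z in zs])
print(np.c_[zs,proj(c,P,o)].round(3).tolist())
r,t=ext(c,o);print('cam',(-r.T@t).round(3))
# same for w2 pose
o2=dict(o); o2['ee_pos']=np.array([.4664,-.0381,.2634]); o2['eef_rot']=np.array([-1.9e-3,-3.97e-2,.9992,7e-4])
print('w2',np.c_[zs,proj(c,P,o2)].round(3).tolist())
print('base corners w2',proj(c,Wm([[-.075,.12,.008],[-.075,-.12,.008],[.075,-.12,.008]]),o2).round(1).tolist())
a=cv2.imread('pics/w3.png'); b=cv2.resize(cv2.imread('pics/w2.png')[190:270,290:390],(400,320),interpolation=cv2.INTER_CUBIC)
a=cv2.resize(a,(400,300));b=np.clip(b*1.8,0,255).astype(np.uint8)
cv2.imwrite('pics/m2.png',np.vstack([a,np.clip(b,0,255)[:300]]).astype(np.uint8))
E
```

```text
[[0.07, 231.894, 262.112], [0.08, 231.116, 268.444], [0.09, 230.271, 275.311], [0.1, 229.353, 282.782], [0.11, 228.349, 290.943], [0.12, 227.249, 299.893], [0.13, 226.037, 309.751]]
cam [0.39  0.074 0.291]
w2 [[0.07, 335.465, 216.689], [0.08, 337.824, 219.705], [0.09, 340.316, 222.893], [0.1, 342.955, 226.268], [0.11, 345.754, 229.847], [0.12, 348.726, 233.649], [0.13, 351.89, 237.696]]
base corners w2 [[375.4, 180.2], [201.3, 180.8], [206.1, 277.1]]
```

View pics/m2.png

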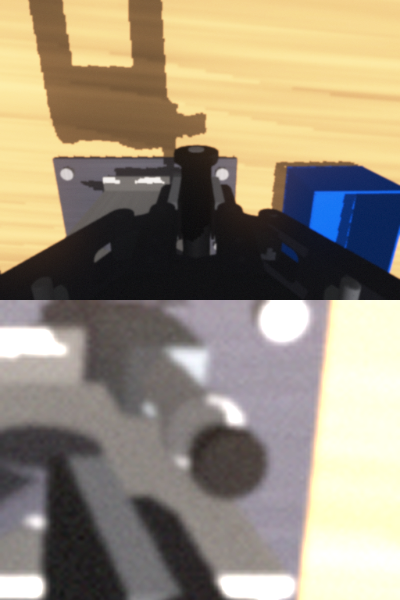

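The wrist view shows the knob and fingers on the handle. In the crop, the buffer cap at about (347,230) in w2 puts its top about 115 mm up, so contact should come near 0.06 rad (±0.15). I'll go freely to 0.32 rad, then feel for it.

>>> servo_tool(
  deltas=[
    [-1,[0,1.7,2.7],0],
    [-1,[0,4.2,6.8],0],
    [-1,[0,6.3,11.1],0],
    [-1,[0,8.3,15.5],0],
    [-1,[0,9.9,20],0],
  ],
)

```text
time_s: 10.52
ee_pos: [0.4585, 0.0891, 0.1302]
eef_rot: [0.001, -0.04, 0.999, -0.001]
ft_force: [3.3, -4.0, 2.3]
grip_width: 0.0161
```

>>> servo_tool(
  deltas=[
    [-1,[0,0.6,1.5],0],
    [-1,[0,1.0,3.0],0],
  ],
)

```text
time_s: 10.78
ee_pos: [0.4584, 0.09, 0.1272]
eef_rot: [0.001, -0.04, 0.999, -0.001]
ft_force: [4.7, -3.3, 2.8]
grip_width: 0.0156
```

>>> servo_tool(
  deltas=[
    [-1,[0,0.5,1.5],0],
    [-1,[0,0.9,3.0],0],
  ],
)

```text
time_s: 11.02
ee_pos: [0.4584, 0.0908, 0.1243]
eef_rot: [0.001, -0.04, 0.999, -0.001]
ft_force: [4.8, -5.3, 3.1]
grip_width: 0.0159
```

>>> servo_tool(
  deltas=[
    [-1,[0,0.3,1.2],0],
    [-1,[0,0.6,2.5],0],
  ],
)

```text
time_s: 11.28
ee_pos: [0.4583, 0.0914, 0.1218]
eef_rot: [0.001, -0.04, 0.999, -0.001]
ft_force: [5.0, -4.6, 3.3]
grip_width: 0.0161
```

>>> servo_tool(
  deltas=[
    [-1,[0,0.3,1.2],0],
    [-1,[0,0.5,2.5],0],
  ],
)

```text
time_s: 11.52
ee_pos: [0.4583, 0.0919, 0.1193]
eef_rot: [0.001, -0.04, 0.999, -0.001]
ft_force: [4.8, -4.8, 3.4]
grip_width: 0.0154
```

>>> servo_tool(
  deltas=[
    [-1,[0,0.2,1.2],0],
    [-1,[0,0.4,2.5],0],
  ],
)

```text
time_s: 11.78
ee_pos: [0.4582, 0.0923, 0.117]
eef_rot: [0.001, -0.04, 0.999, -0.001]
ft_force: [2.3, -4.2, 6.6]
grip_width: 0.0159
```

>>> servo_tool(
  deltas=[
    [-1,[0,0.1,0.5],0],
    [-1,[0,0.2,1],0],
  ],
)

```text
time_s: 12.02
ee_pos: [0.4582, 0.0924, 0.1162]
eef_rot: [0.001, -0.04, 0.999, -0.001]
ft_force: [2.9, -4.4, 7.6]
grip_width: 0.0156
```

>>> servo_tool(
  deltas=[
    [-1,[0,0.1,0.5],0],
    [-1,[0,0.2,1],0],
  ],
)

```text
time_s: 12.28
ee_pos: [0.4582, 0.0925, 0.1153]
eef_rot: [0.001, -0.04, 0.999, -0.001]
ft_force: [0.7, -5.4, 8.6]
grip_width: 0.0157
```

>>> servo_tool(
  deltas=[
    [-1,[0,0,0],0],
    [-1,[0,0,0],0],
  ],
)

```text
time_s: 12.52
ee_pos: [0.4582, 0.0925, 0.1153]
eef_rot: [0.001, -0.04, 0.999, -0.001]
ft_force: [2.3, -6.6, 7.1]
grip_width: 0.016
```

>>> servo_tool(
  deltas=[
    [-1,[0,0.1,0.5],0],
    [-1,[0,0.1,0.5],0],
  ],
)

```text
time_s: 12.78
ee_pos: [0.4582, 0.0926, 0.1149]
eef_rot: [0.001, -0.04, 0.999, -0.001]
ft_force: [1.0, -6.6, 8.8]
grip_width: 0.0159
```

>>> servo_tool(
  deltas=[
    [-1,[0,0,0],0],
    [-1,[0,0,0],0],
  ],
)

```text
time_s: 13.02
ee_pos: [0.4582, 0.0926, 0.1149]
eef_rot: [0.001, -0.04, 0.999, -0.001]
ft_force: [0.7, -5.5, 8.4]
grip_width: 0.0159
```

>>> servo_tool(
  deltas=[
    [-1,[0,0.1,0.7],0],
    [-1,[0,0.1,0.7],0],
  ],
)

```text
time_s: 13.28
ee_pos: [0.4583, 0.0927, 0.1143]
eef_rot: [0.001, -0.04, 0.999, -0.001]
ft_force: [0.3, -5.7, 9.4]
grip_width: 0.0159
```

>>> servo_tool(
  deltas=[
    [-1,[0,0,0],0],
  ],
)

```text
time_s: 13.4
ee_pos: [0.4583, 0.0927, 0.1143]
eef_rot: [0.001, -0.04, 0.999, -0.001]
ft_force: [0.9, -6.4, 9.3]
grip_width: 0.0159
```

>>> servo_tool(
  deltas=[
    [-1,[0,0,0],0],
  ],
)

```text
time_s: 13.52
ee_pos: [0.4583, 0.0927, 0.1143]
eef_rot: [0.001, -0.04, 0.999, -0.001]
ft_force: [0.7, -5.7, 9.1]
grip_width: 0.0155
```

The extra tangential load is about 6 N at the handle, so about 10 N on the cap. Letting go and rising.

>>> servo_tool(
  deltas=[
    [0.1,[0,0,0],0],
    [0.1,[0,0,0],0],
    [0.1,[0,0,0],0],
    [0.1,[0,0,0],0],
  ],
)

```text
time_s: 14.02
ee_pos: [0.4566, 0.0941, 0.1125]
eef_rot: [-0.0, -0.04, 0.999, -0.0]
ft_force: [-0.2, 0.2, 1.0]
grip_width: 0.0471
```

>>> servo_tool(
  deltas=[
    [0.1,[0,0,-20],0],
    [0.1,[0,0,-60],0],
    [0.1,[0,0,-100],0],
    [0.1,[0,0,-145],0],
    [0.1,[0,0,-186],0],
  ],
)

```text
time_s: 14.65
ee_pos: [0.4568, 0.0942, 0.3004]
eef_rot: [0.0, -0.04, 0.999, 0.0]
ft_force: [0.3, -0.3, 0.1]
grip_width: 0.047
```

```bash
python3 - <<'E'
from h import *
o,t=snap('top','t2.png');o,c=snap('wrist','w4.png')
print({k:np.round(o[k],4) for k in('time_s','ee_pos','eef_rot','grip_width','ft_force')})
v=np.load('v.npy'); a=v[2]
Wm=lambda p:np.atleast_2d(p)@np.array([[np.cos(a),np.sin(a),0],[-np.sin(a),np.cos(a),0],[0,0,1]])+[v[0],v[1],0]
print(proj(c,Wm([[-.098,.08*np.cos(q),.12+.08*np.sin(q)] for q in(0,.15,.3)]),o).round(1).tolist())
p=Wm([[.068,.099,.219]])[0]; d=p-o['ee_pos']; x=np.array([np.cos(np.pi+a),np.sin(np.pi+a)])
print('to peg tool x,y',d[:2]@x, d[:2]@[-np.sin(a),np.cos(a)], p, 'down', o['ee_pos'][2]-(.219-.0187))
E
```

```text
{'time_s': np.float64(14.7), 'ee_pos': array([0.4587, 0.0943, 0.3066]), 'eef_rot': array([ 4.200e-03, -4.020e-02,  9.992e-01,  2.000e-04]), 'grip_width': np.float64(0.0471), 'ft_force': array([-0.7873,  0.296 ,  4.4653])}
[[250.3, 170.5], [249.5, 172.8], [246.9, 175.3]]
to peg tool x,y -0.16784088493438806 0.018233851288733418 [0.62449751 0.12628371 0.219     ] down 0.10633775538547582
```

View pics/w4.png

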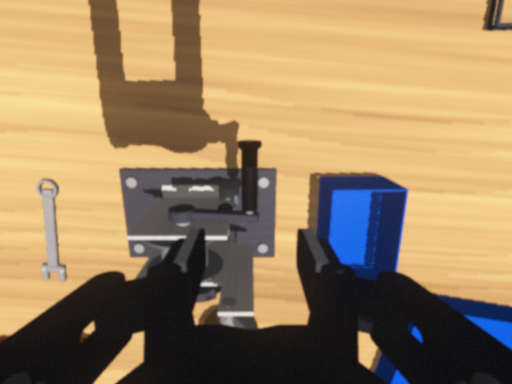

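The crank stays down on the buffer (handle at (249,145–210)). Moving on to the peg where it lies back.

>>> servo_tool(
  deltas=[
    [0.1,[-42,5,0],0],
    [0.1,[-84,9,0],0],
    [0.1,[-126,13,0],0],
    [0.1,[-168,17,0],0],
    [0.1,[-168,17,0],0],
  ],
)

```text
time_s: 15.38
ee_pos: [0.624, 0.1246, 0.2947]
eef_rot: [-0.003, -0.04, 0.999, -0.0]
ft_force: [-0.4, -0.3, -0.7]
grip_width: 0.047
```

>>> servo_tool(
  deltas=[
    [0.1,[0,0,40],0],
    [0.1,[0,0,70],0],
    [0.1,[0,0,93],0],
    [0.1,[0,0,93],0],
  ],
)

```text
time_s: 15.88
ee_pos: [0.6207, 0.1243, 0.2031]
eef_rot: [-0.003, -0.04, 0.999, -0.0]
ft_force: [-0.2, -0.1, 0.5]
grip_width: 0.0471
```

>>> servo_tool(
  deltas=[
    [-1,[-3,0.5,0],0],
    [-1,[-3,0.5,0],0],
    [-1,[-3,0.5,0],0],
    [-1,[-3,0.5,0],0],
  ],
  grip_force=30,
)

```text
time_s: 16.38
ee_pos: [0.6271, 0.1237, 0.2079]
eef_rot: [0.002, -0.04, 0.999, -0.001]
ft_force: [0.0, -6.1, 2.4]
grip_width: 0.0109
```

>>> servo_tool(
  deltas=[
    [-1,[-3,0,-3],0],
    [-1,[-3,0,-3],0],
  ],
  grip_force=30,
)

```text
time_s: 16.62
ee_pos: [0.6272, 0.1237, 0.208]
eef_rot: [-0.003, -0.04, 0.999, -0.001]
ft_force: [-8.4, -7.0, -3.2]
grip_width: 0.0109
```

>>> servo_tool(
  deltas=[
    [-1,[3,-7.6,-7.8],0],
    [-1,[3,-19,-15.1],0],
    [-1,[3,-31.9,-19.2],0],
    [-1,[3,-45.5,-19.8],0],
    [-1,[3,-58.8,-16.9],0],
  ],
)

```text
time_s: 17.25
ee_pos: [0.6317, 0.0667, 0.2278]
eef_rot: [0.002, -0.04, 0.999, 0.0]
ft_force: [-0.0, 4.6, 3.4]
grip_width: 0.0106
```

>>> servo_tool(
  deltas=[
    [-1,[0,-12,6.3],0],
    [-1,[0,-22.1,15.4],0],
    [-1,[0,-29.3,26.9],0],
    [-1,[0,-32,33.5],0],
    [-1,[0,-32,33.5],0],
  ],
)

```text
time_s: 17.88
ee_pos: [0.6332, 0.0345, 0.1907]
eef_rot: [-0.0, -0.04, 0.999, 0.0]
ft_force: [3.7, 3.1, 1.3]
grip_width: 0.0106
```

>>> servo_tool(
  deltas=[
    [-1,[0,-0.8,3.5],0],
    [-1,[0,-1.4,7],0],
    [-1,[0,-1.4,7],0],
  ],
)

```text
time_s: 18.25
ee_pos: [0.6333, 0.0333, 0.1842]
eef_rot: [-0.0, -0.04, 0.999, 0.0]
ft_force: [4.7, 5.2, 1.6]
grip_width: 0.0108
```

>>> servo_tool(
  deltas=[
    [-1,[0,-0.3,2],0],
    [-1,[0,-0.6,4],0],
    [-1,[0,-0.6,4],0],
  ],
)

```text
time_s: 18.62
ee_pos: [0.6333, 0.033, 0.1803]
eef_rot: [-0.0, -0.04, 0.999, 0.0]
ft_force: [3.8, 5.3, 1.1]
grip_width: 0.0104
```

>>> servo_tool(
  deltas=[
    [-1,[0,-0.2,1.5],0],
    [-1,[0,-0.3,3],0],
    [-1,[0,-0.3,3],0],
  ],
)

```text
time_s: 19.0
ee_pos: [0.6334, 0.0329, 0.1774]
eef_rot: [-0.0, -0.04, 0.999, 0.0]
ft_force: [4.3, 6.1, 0.9]
grip_width: 0.0108
```

>>> servo_tool(
  deltas=[
    [-1,[0,-0.1,1],0],
    [-1,[0,-0.1,2],0],
    [-1,[0,-0.1,2],0],
  ],
)

```text
time_s: 19.38
ee_pos: [0.6334, 0.0329, 0.176]
eef_rot: [0.0, -0.04, 0.999, 0.0]
ft_force: [1.5, 5.8, 4.7]
grip_width: 0.0107
```

The pawl is touching a tooth, with the z force up from 1 to 5 N. I'll let go and check.

>>> servo_tool(
  deltas=[
    [-1,[0,0,-0.7],0],
    [0.1,[0,0,-0.7],0],
    [0.1,[0,0,-0.7],0],
    [0.1,[0,0,-0.7],0],
    [0.1,[0,0,-0.7],0],
  ],
)

```text
time_s: 20.0
ee_pos: [0.6332, 0.0321, 0.1766]
eef_rot: [-0.0, -0.04, 0.999, -0.0]
ft_force: [-0.0, 0.7, -0.5]
grip_width: 0.0471
```

>>> servo_tool(
  deltas=[
    [0.1,[0,0,-25],0],
    [0.1,[0,0,-60],0],
    [0.1,[0,0,-95],0],
    [0.1,[0,0,-95],0],
  ],
)

```text
time_s: 20.5
ee_pos: [0.6352, 0.0322, 0.2764]
eef_rot: [0.003, -0.04, 0.999, -0.0]
ft_force: [-0.0, 0.1, -0.6]
grip_width: 0.0468
```

```bash
python3 - <<'E'
from h import *
o,c=snap('wrist','w5.png'); o2,s=snap('scene','s5.png')
print({k:np.round(o[k],4) for k in('time_s','ee_pos','grip_width','ft_force')})
v=np.load('v.npy'); a=v[2]
Wm=lambda p:np.atleast_2d(p)@np.array([[np.cos(a),np.sin(a),0],[-np.sin(a),np.cos(a),0],[0,0,1]])+[v[0],v[1],0]
for z in(.185,.19,.196,.205): print(z,proj(s,Wm([.09,.006,z])).round(1),proj(c,Wm([.09,.006,z]),o).round(1))
b=[cv2.resize(cv2.imread(f'pics/{f}.png')[110:260,205:335],(390,450),interpolation=cv2.INTER_CUBIC) for f in('s0','s5')]
cv2.imwrite('pics/m5.png',np.hstack(b))
E
```

```text
{'time_s': np.float64(20.5), 'ee_pos': array([0.6352, 0.0322, 0.2764]), 'grip_width': np.float64(0.0468), 'ft_force': array([-0.0164,  0.0518, -0.5783])}
0.185 [[252.8 176.7]] [[253.2 215.2]]
0.19 [[252.8 174.6]] [[253.3 217.4]]
0.196 [[252.7 172.2]] [[253.3 220.1]]
0.205 [[252.7 168.5]] [[253.4 224.5]]
```

View pics/m5.png

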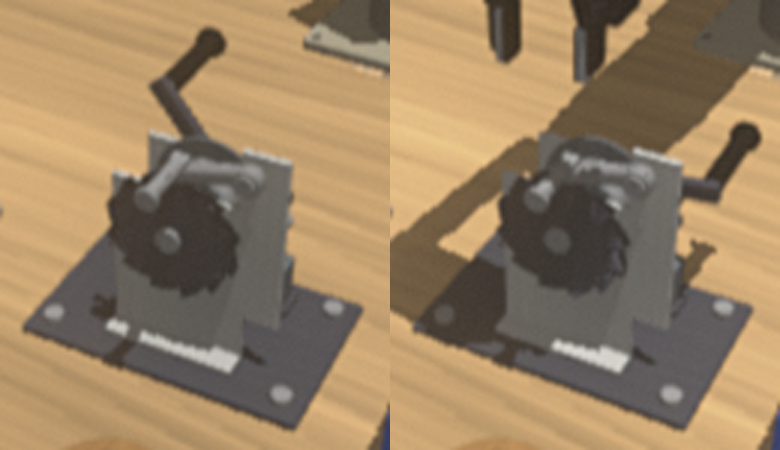

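View pics/w5.png

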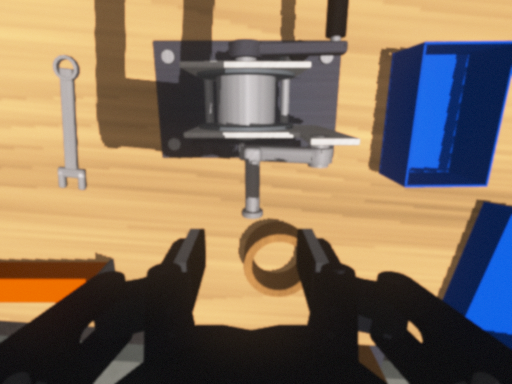

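In the scene crops the pawl's knob is at (148,197) now and was at (149,195) in the teeth at the start, so it's seated. The crank arm is on the buffer side, near level, and the gripper is clear. Handing in.

```bash
python3 -c "
from station import *
print(close_job()); o=get_obs(); print(o['time_s'],o['ft_force'])"
```

```text
the job is handed in; nothing more can be done
None
the job is handed in; nothing more can be done
```

The winch is back on its home buffer with the pawl in the teeth again, and I handed the job in at about 20.6 s. No verdict is reported.

- **Pawl thrown over:** I gripped the peg and swung the pawl over, and the picture afterwards showed it lying back. The wrist force reached about 35 N up as it met its stop, with nothing amiss.
- **Crank on the buffer:** I wound the crank backward and felt the buffer slightly above level. I pressed until the handle load was about 6 N above the turning drag, which is about 10 N on the cap by lever arm.
- **Pawl back in:** I lowered the pawl until it touched a tooth at about 5 N, then let go. The scene picture shows its knob at the same height as at the start, to within a pixel.
- **End state:** The gripper is clear and reads no force. The bin, spanner and core look undisturbed.

**Not certain:**
- **Buffer force after letting go:** I could not measure it. I relied on the drag holding the crank; the pictures show the handle still down at about level.
- **Press stiffness:** The handle force rose about 1 N per mm during the press, less than the 3 N per mm I expected. The 10 N figure is therefore approximate.
- **Pawl height:** When the pawl touched the tooth, the tool stood 3 mm higher than at the first grip. The picture did not show that difference.

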